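# Load a receiver into the screened test box

### The job

The cover of the screened test box stands ajar on its hidden safety catch: reach under the raised front edge, push the sprung catch aside (away from the robot) and lift the cover right back until it stays open. Lay the flat black radio receiver in the nest between the cam and the sprung pad, its long side pointing from the one to the other, and let go; then turn the cam lever just until the receiver is held against the pad and the pad has given two or three millimetres, never five. Leave the cover open, the receiver clamped, and the other loose things where they are.

Things in the scene. Friction and masses are not known exactly. Their poses are not given: they have to be found in the camera images.
- test_box: Grey metal test box fixed to the table, 180 (x) x 290 (y) x 66 mm high, walls 4 mm, inner deck 22 mm above the table. Origin: centre of its underside; +x from its front (cover's free edge) to the hinge, z up. Its front looks to the robot's left (world +y), so its +y points away from the robot, within 0.2 rad. The aluminium cover overhangs the front wall by 30 mm.
- cover_hinge (a point): Middle of the cover's hinge line (along the box's y), at box x +90 mm, 68 mm above the table; axes as the box.
- cover_edge (a point): Middle of the cover's free front edge, at its underside, 212 mm from the hinge line. x axis: along the cover from the free edge to the hinge; y axis: along the edge along the box's +y; z: out of the outer face. Cover 4 mm thick, 290 mm wide, 0.3 kg.
- cover (a joint): Cover angle in rad: 0 as it stands ajar (0.105 rad above level, free edge about 90 mm above the table), grows as it opens, stop at 1.75 (leaning back past upright). It cannot rise more than about 3 mm at the edge while the catch is home. A stiff hinge keeps it where it is left; lifting takes about 4 N at the edge.
- catch (a joint): Slide of the safety catch, which rides under the cover's front and moves with it: 0 home (hooked), grows towards the box's +y (away from the robot), stop at 0.018 m. The hook is clear of the box from 0.010 m on and must be held there until the cover has risen about 20 mm at the edge. Spring 1.2 N at home to 3 N at the stop; it springs home when let go.
- catch_tab (a point): Centre of the catch's tab: a dark steel plate 21 (x) x 8 (y) x 28 mm (z) that hangs from the cover's underside behind the free edge, in front of the box's front wall; home it stands at box y +20 mm. Its near face lies 3 mm behind the free edge, its far face 8 mm before the front wall; reach at least 15 mm under the edge. Push it on its face towards the robot (-y). Axes as cover_edge.
- receiver_mid (a point): Centre of the loose flat black box with a red patch on top (radio receiver), 38 (x) x 61 (y) x 16 mm (z), 22 g, lying flat on the table on the robot's left, in one of two places, nearer or farther; grasp it across its 38 mm. The other place holds a relay board.
- nest (a point): Middle of the nest on the deck (22 mm above the table); axes as the box. The receiver lies here with its 61 mm side along the box's y. The sprung pad's face stands at y +36 mm (46 mm wide, 17 mm high), the cam at the other side about y -36 mm; two stop pins 6 mm thick, 12 mm high, at x -26.5, y +-23 mm.
- pad (a joint): Give of the sprung pad in m, 0 free, grows towards the box's +y, stop at 0.007; spring 2.5 N per mm.
- cam_axis (a point): Vertical axis of the cam lever at deck height, nest x -8, y -47 mm; axes as the box. The cam is a disc of 18 mm radius set 10 mm off this axis.
- knob (a point): Centre of the upright round knob at the end of the cam lever: 12 mm thick, free from 43 to 66 mm above the table (arm below it 5 mm thick), 55 mm from cam_axis. This point lies 56 mm above the table.
- cam_lever (a joint): Turn of the cam lever in rad, anticlockwise seen from above, range 0 to 2.3, starts at 0 to 0.3 (arm pointing to the front). The knob's direction from cam_axis in the box's frame is 170 degrees plus this turn from the box's +x. With the receiver in the nest the pad begins to give at about 1.15 rad, then about 8 mm per rad. It stays where it is left; turning takes about 3 N at the knob.
- relays_mid (a point): Loose bystander: green board with two white relays, 35 x 68 x 27 mm; point 13 mm above its underside.
- bogie: Loose bystander: brass geared axle set on wheels, 70 x 69 x 31 mm, to the right of the test box.
- gearbox: Loose bystander: small U-bracket gearbox, 36 x 103 x 28 mm, to the right of the test box.
Mind the look-alikes: they are no part of the job. There is more than one size of the part that bears receiver_mid; the job needs the smallest.

How it is judged:
By the outcome, as a careful person would: the job done as asked, in the order asked, and still so for the second after the job is handed in, with the robot touching nothing.
It also fails if it takes over 64 s, if anything falls off the work surface, if the arm or the gripper's body presses on something with over 40 N, if the wrist force passes 120 N, or if a joint passes its speed limit or range.

### The arm

A 6-joint arm with a two-finger parallel gripper is mounted at the origin on a cart in front of the work surface, level with it; the furniture and walls round the work are solid. World frame = base frame: x ahead of the robot, y to its left, z up, the work surface at z = 0. Lengths are in m, angles in rad, forces in N, time in s.
With the tool pointing down it reaches from about 0.375 to 0.75 m from the base axis. Payload 9 kg.
Tool frame: the origin (TCP) lies on the centre line of the jaws, within the pads' length; the fingertips stand 17 mm ahead of it and the grasp point (between the pads) lies 2 mm behind it (tip_reach is the distance from the TCP to the fingertips, in m); x points along the fingers, z is the direction in which the jaws open and shut, and the axes are right-handed (so a half turn about x gives the same grasp; the last joint's range is limited). The gripper opens to 85 mm and grips with 20 to 120 N. Pads are 22 mm wide; open, the fingers measure 114 mm over their backs; the gripper's body (76 mm by 85 mm) begins 54 mm behind the grasp point. The pads swing forward as they close: fully open they stand 13 mm farther back than shut.
Start: joints at [0.887, 0.104, 0.097, 1.564, 0, 1.353], TCP at [0.269, 0.536, 0.248] pointing down, gripper open.
Joint ranges: [-2.99, 2.99], [-0.84, 1.86], [-1.1, 1.16], [-1.84, 2.11], [-1.51, 1.56], [-3.14, 3.14]. Speed limits (rad/s): [2.22, 2.22, 2.57, 3.14, 3.14, 3.14].

### API

Orientations are given as a unit quaternion [x, y, z, w].
In Python, from rig import * gives the robot as it stands. Calls block until the motion is done:
- move_pose(position, orientation): joint-space move of the TCP to a pose.
- movel(position, rotation=None, vel=0.15, contact_N=None): straight line of the TCP; rotation=None keeps the orientation; vel is the mean speed in m/s. With contact_N (N) it stops when the force on the tool has changed by that much, and returns True; else False.
- movej(angles): joint-space move.
- gripper_to(opening, force=None): opening from 0.0 (shut) to 1.0 (fully open); force is the grip in N (None keeps the last); returns when the fingers have stopped.
- dwell(seconds).
- solve_ik(position, orientation): joint angles nearest the present ones, or None.
- state(): the state.
- capture(name): name is "scene" or "top" or "wrist"; returns a dict with "frame" (480x640x3 uint8, red, green, blue), "range_z" (480x640 float32, m along the optical axis (not along the pixel's ray), 0 where there is no reading), "mtx" (3x3 intrinsics, pixels), "R" (3x3) and "t" (3): a world point X has camera coordinates R X + t. Camera axes: x right, y down, z forward; pixel columns grow to the right and rows downward; lengths in m; the calibration is good to about 2 mm. A picture is of the moment at which its call begins.
A pose or a line that the arm cannot do raises IKError and nothing moves.
- finish_job(): hands the job in, once; it reports no verdict.
The state is a dict: "t": time; "joint_pos": joint angles; "qd": joint speeds; "effort": joint torques, N m; "position": TCP position; "eef_rot": TCP orientation; "ft_force": force on the tool from outside, world axes, zero at the start; "ft_torque": the same for the moment, N m; "grip_width": opening from 0.0 (shut) to 1.0 (fully open).
Only numpy, scipy, OpenCV 4.12 (cv2) and the standard library are available. Lean on these libraries where they do the work, as an engineer would, in place of code of your own. Each camera call takes 0.05 s, during which the arm holds its last target. There are 200 camera calls.

## Working session

There is one attempt and no reset: what is moved stays moved. The work goes in short steps, each a Python script; the robot and the scene stay as the last script left them, time stands still between calls to the robot, and variables do not carry over. Pictures are saved under pics/ and viewed, about 8 in all and at most 12, crops included, and the job is handed in when it is done.

```bash
ls; mkdir -p pics; python3 - <<'E'
from rig import *
import cv2, numpy as np
s=state(); print(s['t'],s['position'],s['eef_rot'],s['grip_width'])
ims=[]
for n in ("scene","top"):
    c=capture(n); np.savez(f"pics/{n}0.npz",**c); print(n,c['mtx'].tolist(),c['R'].round(3).tolist(),c['t'].round(3).tolist(), (c['range_z']>0).mean())
    cv2.imwrite(f"pics/{n}0.png",c['frame'][:,:,::-1])
E
```

```text
pics
0.0 [0.26925153 0.53584255 0.24751893] [-0.37126574  0.60234604  0.37096217  0.60143833] 1.0019824322794664
scene [[509.3539047699557, 0.0, 310.7137333283818], [0.0, 509.3539047699557, 236.64554626879078], [0.0, 0.0, 1.0]] [[0.618, -0.786, 0.009], [-0.348, -0.284, -0.894], [0.705, 0.549, -0.449]] [-0.334, 0.264, 0.801] 0.9958723958333333
top [[478.01024964137986, 0.0, 321.0575625371439], [0.0, 478.01024964137986, 237.79226841602807], [0.0, 0.0, 1.0]] [[-0.056, -0.998, -0.006], [-0.971, 0.056, -0.234], [0.234, -0.007, -0.972]] [0.016, 0.531, 1.044] 0.9960188802083333
```

View pics/scene0.png

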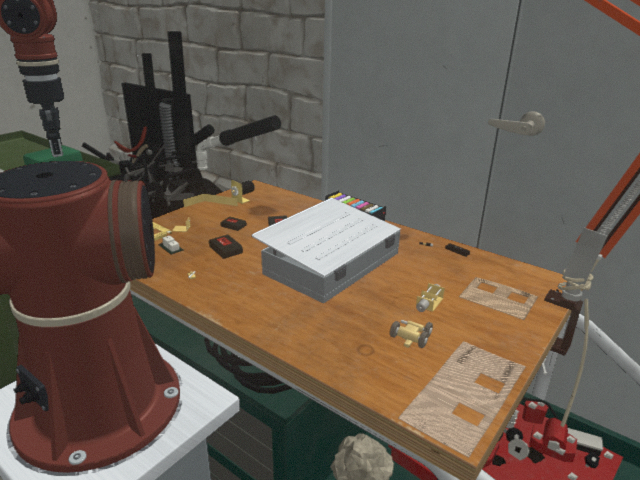

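View pics/top0.png

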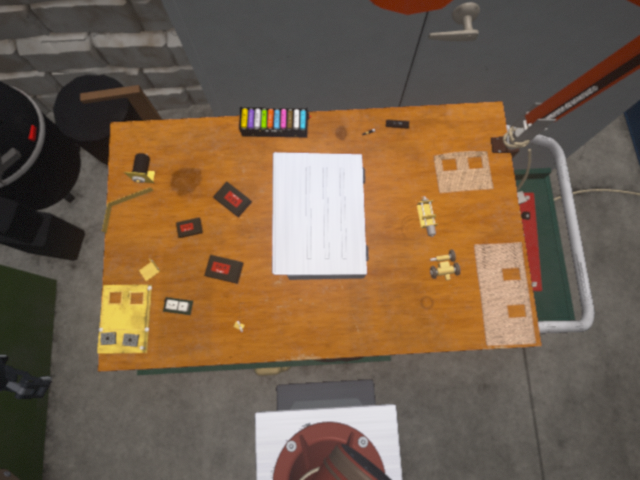

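The top view shows three black boxes with red patches, at (189,227), (232,198) and (223,268). The smallest is at (189,227). The relay board is at (178,306), and the cover spans x 273..366, y 153..275. I'll measure these and make the confirming crop.

```bash
cat > h.py <<'E'
import numpy as np, cv2
def ray(c,uv,z):
    "pixels -> world points on plane height z"
    uv=np.atleast_2d(uv).astype(float); d=np.c_[(uv-c['mtx'][:2,2])/c['mtx'][0,0],np.ones(len(uv))]@c['R']
    o=-c['R'].T@c['t']; return o+d*((z-o[2])/d[:,2])[:,None]
def cloud(c):
    v,u=np.mgrid[:480,:640]; Z=c['range_z']
    P=np.stack([(u-c['mtx'][0,2])*Z/c['mtx'][0,0],(v-c['mtx'][1,2])*Z/c['mtx'][0,0],Z],-1)
    return (P-c['t'])@c['R']
def rect(P):
    "min-area rect of world xy points: centre, (long,short), yaw of long side"
    (cx,cy),(w,h),a=cv2.minAreaRect((P[:,:2]*1000).astype(np.float32)); a=np.radians(a)
    if w<h: w,h,a=h,w,a+np.pi/2
    return np.array([cx,cy])/1000,(w,h),(a+np.pi/2)%np.pi-np.pi/2
E
python3 - <<'E'
from h import *
c=dict(np.load('pics/top0.npz')); W=cloud(c); g=c['frame'].max(2); hsv=cv2.cvtColor(c['frame'],cv2.COLOR_RGB2HSV)
print('table z',np.median(W[300:330,230:420,2]))
for (u,v) in [(189,227),(232,198),(223,268),(178,306)]:
    m=np.zeros((480,640),np.uint8); s=np.s_[v-25:v+25,u-25:u+25]
    m[s]=((W[s][...,2]>0.006)&((g[s]<70)|(hsv[s][...,0]>172)|((u==178)))).astype(np.uint8)
    cs,_=cv2.findContours(m,0,1); k=max(cs,key=cv2.contourArea)[:,0]
    red=np.zeros_like(m); red[s]=(((hsv[s][...,0]>170)|(hsv[s][...,0]<5))&(hsv[s][...,1]>150)&(hsv[s][...,2]>80))
    vv,uu=np.nonzero(red)
    f=cv2.fillPoly(m*0,[k],1)
    print(u,v,rect(ray(c,k,0.016)), 'top z',np.percentile(W[f>0][:,2],[50,90]),'red c',ray(c,[uu.mean(),vv.mean()],0.016)[0] if len(uu) else '')
# cover: white blob
m=((g>150)&(hsv[...,1]<40)&(W[...,2]>0.05)&(W[...,2]<0.13)).astype(np.uint8); m[:,:260]=0;m[:,380:]=0
n,l,st,_=cv2.connectedComponentsWithStats(m); i=1+st[1:,4].argmax(); m=(l==i)
P=W[m]; print('cover',st[i],rect(P),P[:,2].min(),P[:,2].max())
A=np.c_[P[:,:2],np.ones(len(P))]; co=np.linalg.lstsq(A,P[:,2],rcond=None)[0]; print('plane',co,np.hypot(*co[:2]))
cs,_=cv2.findContours(m.astype(np.uint8),0,2); q=cv2.boxPoints(cv2.minAreaRect(max(cs,key=cv2.contourArea)));print(q)
im=cv2.resize(c['frame'][180:330,140:270],None,fx=4,fy=4,interpolation=2)[:,:,::-1]; cv2.imwrite('pics/crop1.png',im)
o=np.vstack([W[m]]);
E
```

```text
table z -0.00022048086011908916
189 227 (array([0.58595557, 0.30544696]), (53.7846794128418, 33.442848205566406), np.float64(-1.3721895238950967)) top z [0.01542438 0.01907135] red c [0.58805387 0.31244743 0.016     ]
232 198 (array([0.65280579, 0.19982658]), (76.87194061279297, 44.902854919433594), np.float64(0.8539685027755088)) top z [0.0217265  0.02457806] red c [0.65309821 0.19798802 0.016     ]
223 268 (array([0.47901511, 0.22191637]), (76.5123519897461, 45.73591232299805), np.float64(1.270501744386979)) top z [0.02183126 0.02449369] red c [0.48421768 0.22769755 0.016     ]
178 306 (array([0.39896011, 0.33006839]), (68.23502349853516, 34.08085632324219), np.float64(1.3914986069311484)) top z [0.02215498 0.02761411] red c 
cover [  273   153    94   122 11035] (array([ 0.59002924, -0.01201807]), (290.8514404296875, 210.4869842529297), np.float64(-0.0366783861131168)) 0.05826372221804311 0.10049551040297751
plane [0.00514991 0.10419992 0.0810486 ] 0.1043271077600167
[[273. 153.]
 [366. 153.]
 [366. 274.]
 [273. 274.]]
```

View pics/crop1.png

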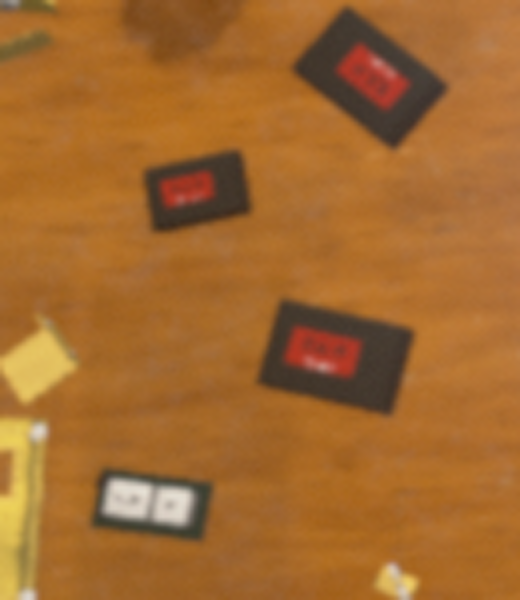

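The smallest box, at top (189,227), is in the farther place, with the relay board in the nearer one. It measures about 54x33 mm in the mask against 76x45 mm for the other two, so this is the receiver. Next I'll check reachability for opening the cover.

```bash
cat >> h.py <<'E'
from scipy.spatial.transform import Rotation as Rn
PSI=-np.pi/2-0.040
BX=np.array([np.cos(PSI),np.sin(PSI),0]); BY=np.array([-BX[1],BX[0],0]); UZ=np.array([0,0,1.])
HG=np.array([0.586,-0.1173,0.068])
def tool(d,z):
    d=d/np.linalg.norm(d); z=z-d*(z@d); z/=np.linalg.norm(z); return Rn.from_matrix(np.c_[d,np.cross(z,d),z]).as_quat()
def tilt(b,roll=1,az=0):
    "tool pointing to the hinge, b rad below level, az turned toward box +y; jaws along box y"
    f=BX*np.cos(az)+BY*np.sin(az); s=roll*np.cross(UZ,f)
    d=f*np.cos(b)-UZ*np.sin(b); n=f*np.sin(b)+UZ*np.cos(b); return tool(d,s),d,n
def tip_pose(phi,b,by,r=0.194,h=0.011,roll=1,az=0,low=0):
    q,d,n=tilt(b,roll,az); C=HG-BX*r*np.cos(phi)+UZ*(r*np.sin(phi)-low)+BY*by
    return C-h*n-0.017*d, q
E
python3 - <<'E'
from h import *; from rig import *
s=state(); print(Rn.from_quat(s['eef_rot']).as_matrix().round(2).tolist(),[k for k in dir() if 'tip' in k])
for roll in (1,-1):
  for az in (0,0.3,0.6):
    out=[]
    for phi,b,r in [(0.1,.35,.30),(0.1,.35,.194),(.4,.4,.194),(.8,.6,.194),(1.2,.9,.194),(1.84,1.1,.194),(1.84,1.4,.194)]:
        j=solve_ik(*map(list,tip_pose(phi,b,-.005,r,roll=roll,az=az))); out.append(None if j is None else np.round(j,2).tolist())
    print(roll,az,*out,sep='\n ')
E
```

```text
[[-0.0, -0.89, 0.45], [-0.0, 0.45, 0.89], [-1.0, 0.0, -0.0]] ['tip_pose', 'tip_reach']
1
 0
 None
 [0.36, 0.98, 0.51, 1.92, -1.05, 2.46]
 [0.33, 0.81, 0.41, 1.88, -1.03, 2.36]
 [0.23, 0.46, 0.2, 1.68, -0.92, 2.03]
 [0.03, 0.16, 0.05, 1.53, -0.67, 1.67]
 [-0.26, 0.01, -0.03, 1.42, -0.46, 1.33]
 [-0.4, 0.06, 0.08, 1.53, -0.16, 1.2]
1
 0.3
 [0.54, 0.86, 0.38, 1.73, -1.13, 2.26]
 [0.39, 0.56, -0.04, 1.33, -1.2, 1.95]
 [0.36, 0.39, -0.1, 1.32, -1.16, 1.83]
 [0.25, 0.09, -0.22, 1.25, -0.97, 1.55]
 [0.03, -0.12, -0.23, 1.28, -0.65, 1.28]
 [-0.29, -0.18, -0.22, 1.28, -0.4, 0.97]
 [-0.42, -0.02, 0.0, 1.48, -0.13, 0.89]
1
 0.6
 [0.56, 0.37, -0.25, 0.94, -1.22, 1.56]
 [0.39, 0.06, -0.65, 0.43, -1.18, 1.11]
 [0.36, -0.1, -0.66, 0.56, -1.12, 1.09]
 [0.22, -0.33, -0.63, 0.82, -0.89, 1.02]
 [-0.02, -0.4, -0.48, 1.08, -0.55, 0.87]
 [-0.35, -0.36, -0.37, 1.17, -0.28, 0.61]
 [-0.44, -0.08, -0.06, 1.45, -0.09, 0.56]
-1
 0
 None
 [0.36, 0.98, 0.51, 1.92, -1.05, -0.68]
 [0.33, 0.81, 0.41, 1.88, -1.03, -0.78]
 [0.23, 0.46, 0.2, 1.68, -0.92, -1.11]
 [0.03, 0.16, 0.05, 1.53, -0.67, -1.48]
 [-0.26, 0.01, -0.03, 1.42, -0.46, -1.82]
 [-0.4, 0.06, 0.08, 1.53, -0.16, -1.94]
-1
 0.3
 [0.54, 0.86, 0.38, 1.73, -1.13, -0.88]
 [0.39, 0.56, -0.04, 1.33, -1.2, -1.19]
 [0.36, 0.39, -0.1, 1.32, -1.16, -1.31]
 [0.25, 0.09, -0.22, 1.25, -0.97, -1.59]
 [0.03, -0.12, -0.23, 1.28, -0.65, -1.87]
 [-0.29, -0.18, -0.22, 1.28, -0.4, -2.17]
 [-0.42, -0.02, 0.0, 1.48, -0.13, -2.26]
-1
 0.6
 [0.56, 0.37, -0.25, 0.94, -1.22, -1.58]
 [0.39, 0.06, -0.65, 0.43, -1.18, -2.03]
 [0.36, -0.1, -0.66, 0.56, -1.12, -2.06]
 [0.22, -0.33, -0.63, 0.82, -0.89, -2.13]
 [-0.02, -0.4, -0.48, 1.08, -0.55, -2.27]
 [-0.35, -0.36, -0.37, 1.17, -0.28, -2.53]
 [-0.44, -0.08, -0.06, 1.45, -0.09, -2.58]
```

```bash
python3 - <<'E'
from h import *; from rig import *
A=dict(roll=1,az=.25,low=.009); r=.191
gripper_to(0.0)
q,d,n=tilt(.35,1,.25); f=BX*np.cos(.25)+BY*np.sin(.25)
p,_=tip_pose(.1,.35,-.008,r,**A)
pre=p-f*.10
move_pose(list(pre+UZ*.12),list(q)); movel(list(pre)); s0=state()
c=movel(list(p),vel=.08,contact_N=5); s=state(); print(s['t'],c,s['position']-p, s['ft_force']-s0['ft_force'])
for n_ in('scene','wrist'):
    k=capture(n_); cv2.imwrite(f'pics/{n_}1.png',k['frame'][:,:,::-1]); np.savez(f'pics/{n_}1.npz',**k)
a=cv2.imread('pics/scene1.png')[160:320,190:430]; b=cv2.imread('pics/wrist1.png')
cv2.imwrite('pics/v1.png',np.hstack([cv2.resize(a,(480,320)),cv2.resize(b,(320,320))]))
E
```

```text
4.8833 False [-2.82098347e-05  3.14274545e-04 -3.25541497e-05] [ 1.02561555 -0.3818639  -1.12268862]
```

View pics/v1.png

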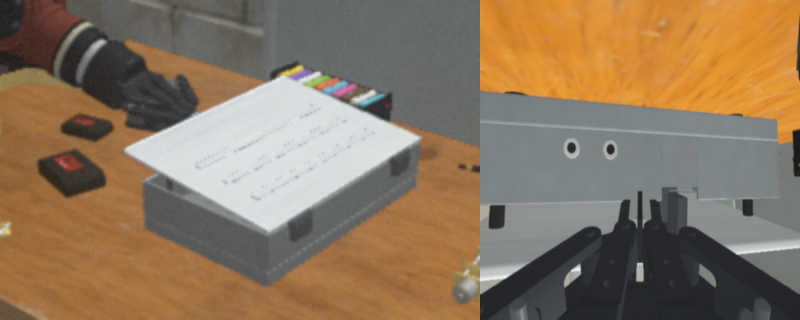

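The shut fingers are under the edge. The tab hangs directly beside them in the wrist view, at about (678,212) in the mosaic. I'll push it aside and lift.

```bash
python3 - <<'E'
from h import *; from rig import *
A=dict(roll=1,az=.25); r=.191
p0=np.array(state()['position']); s0=state()['ft_force']
c=movel(list(p0+BY*.034),vel=.03,contact_N=4.5); s=state(); mv=(s['position']-p0)@BY; print('push',c,mv,s['ft_force']-s0,s['t'])
if not c: raise SystemExit
by=-.008+mv-.001
for phi,b in [(.12,.35),(.22,.35),(.35,.37),(.6,.48),(.9,.65),(1.2,.85),(1.5,1.0)]:
    p,q=tip_pose(phi,b,by,r,**A); 
    movel(list(p),list(q),vel=.08 if phi<.3 else .13); s=state(); print(phi,(s['ft_force']-s0).round(1),round(s['t'],1))
    if phi in (.35,): by-=.012
k=capture('scene'); cv2.imwrite('pics/scene2.png',k['frame'][100:340,190:510,::-1].repeat(2,0).repeat(2,1))
E
```

```text
push True 0.031549329970283625 [-4.80640387  0.08710285  2.05037647] 5.975
0.12 [-3.  -1.5 -0.7] 6.3
0.22 [-3.1  0.7  0. ] 6.7
0.35 [-2.6  1.8  0.6] 7.0
0.6 [-1.3  0.8  0.4] 7.6
0.9 [-1.5 -1.9  0.9] 8.2
1.2 [-1.4 -1.5 -0.6] 8.8
1.5 [-1.4 -1.7 -1.5] 9.4
```

View pics/scene2.png

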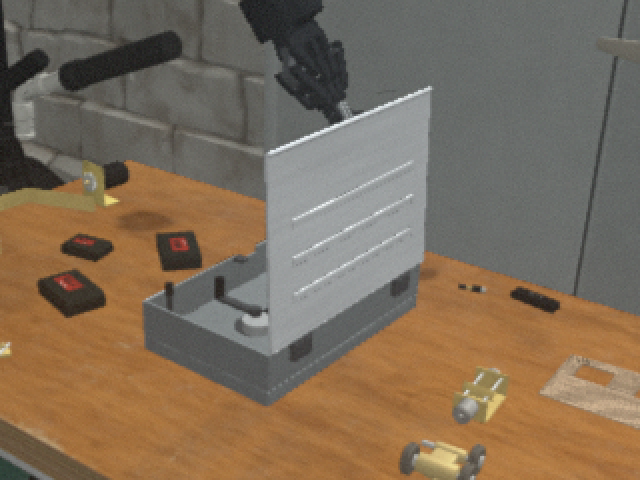

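The cover is up near vertical. The cam disc is at (255,322) and the lever knob at (219,287). Now I'll push the cover to its stop, retreat and look from above.

```bash
python3 - <<'E'
from h import *; from rig import *
A=dict(roll=1,az=.25); r=.191
# by from current pose
q,d,n=tilt(1.0,1,.25); s=state(); by=(np.array(s['position'])-tip_pose(1.5,1.0,0,r,**A)[0])@BY
for phi,b in [(1.7,1.05),(1.88,1.1)]:
    p,q=tip_pose(phi,b,by,r,**A); c=movel(list(p),list(q),vel=.1,contact_N=8); s=state();print(phi,c,s['ft_force'],s['t'])
    if c: break
p=np.array(s['position'])
movel(list(p-BX*.10+UZ*.03)); 
# look from above, over the box front, tool down
D=tool(-UZ,-BX)
cands=[tool(-UZ,BX),D]; js=[solve_ik([.56,.10,.30],list(x)) for x in cands]; print(js)
i=min((abs(j[5]-state()['joint_pos'][5]),i) for i,j in enumerate(js) if j is not None)[1]
move_pose([.56,.10,.30],list(cands[i])); print(state()['t'])
for n_ in('top','wrist','scene'):
    k=capture(n_); cv2.imwrite(f'pics/{n_}3.png',k['frame'][:,:,::-1]); np.savez(f'pics/{n_}3.npz',**k)
W=cloud(k); m=(W[...,2]>.2)&(W[...,2]<.3)&(W[...,1]<.05)&(W[...,0]>.45)&(W[...,0]<.75); print('cover pts', np.median(W[m],0), np.percentile(W[m],[2,98],axis=0))
a=cv2.imread('pics/top3.png')[130:300,250:390]; b=cv2.imread('pics/wrist3.png')
cv2.imwrite('pics/v3.png',np.hstack([cv2.resize(a,(346,420)),cv2.resize(b,(454,420))]))
E
```

```text
1.7 False [-2.06095795 -1.14297914 -0.89214555] 9.975
1.88 True [-1.56094654  9.14441051  4.99349584] 10.3333
[array([-0.05313416,  0.02724184,  0.11160443,  1.65515892,  0.        ,
        3.1284585 ]), array([-0.05313416,  0.02724184,  0.11160443,  1.65515892,  0.        ,
       -0.01313416])]
12.3167
cover pts [ 0.63526222 -0.17359606  0.24074365] [[ 0.45640559 -0.56901889  0.20188745]
 [ 0.74971748 -0.15452677  0.28893796]]
```

View pics/v3.png

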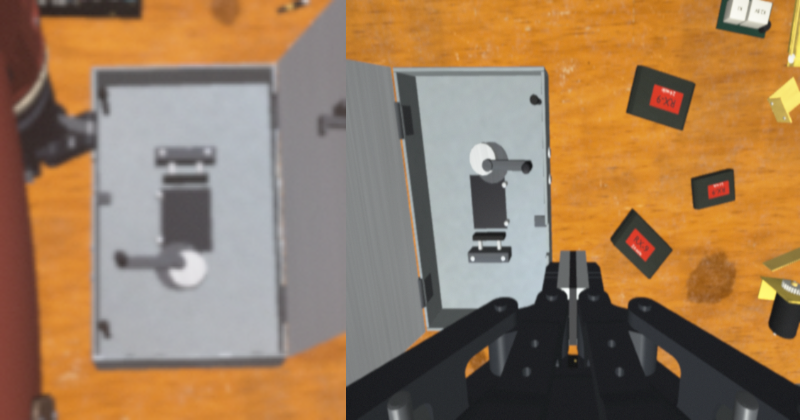

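The cover is leaning back at its stop. In the wrist view the dark nest floor lies between the pad (far side) and the white cam with its lever, and the receiver is at mosaic (713,188). I'll measure these in both views.

```bash
python3 - <<'E'
from h import *
for n in('wrist','top'):
    c=dict(np.load(f'pics/{n}3.npz')); W=cloud(c); g=c['frame'].max(2).astype(int); hsv=cv2.cvtColor(c['frame'],cv2.COLOR_RGB2HSV)
    rel=W-HG; bx=90+1000*rel@BX-0; bx=1000*(rel@BX)+90; by=1000*(rel@BY); z=W[...,2]*1000
    def blob(m,nm,zz,k=0):
        m=m.astype(np.uint8); cs,_=cv2.findContours(m,0,1); cs=sorted(cs,key=cv2.contourArea)[::-1][:2]
        for q in cs[:1]:
            q=q[:,0]; P=ray(c,q,zz); R=rect(P); R0=(R[0],np.round(R[1],1),round(R[2],3)); v=np.r_[R[0],zz]-HG
            print(n,nm,'px',q.mean(0).round(),'xy',R0[0].round(4),R0[1],R0[2],'box xy mm',(1000*v@BX+90).round(1),(1000*v@BY).round(1),'medz',np.median(z[cv2.fillPoly(m*0,[q],1)>0]).round(1))
    inb=(abs(bx)<84)&(abs(by)<135)
    print(n,'deck z',np.median(z[inb&(z<30)]),'rim bx',np.percentile(bx[(z>60)&(z<70)&(abs(by)<100)&(bx<-60)],[2,50,98]),'by', np.percentile(by[(z>62)&(z<70)&(abs(bx)<60)],[1,99]))
    blob(inb&(g<75)&(z<27)&(abs(by)<45)&(abs(bx)<60),'mat',.022)
    blob(inb&(g>190)&(hsv[...,1]<30)&(z>24),'cam',.036)
    blob(inb&(z>52)&(z<75)&(by<0)&(bx>-80)&(bx<0)&(by>-80),'knob',.066)
    blob(inb&(z>30)&(z<44)&(by<120)&(by>30),'padz',.039)
    blob((g<80)&(z>8)&(z<30)&(W[...,1]>.26)&(W[...,1]<.36)&(W[...,0]>.53)&(W[...,0]<.64)|((hsv[...,0]>172)&(hsv[...,1]>120)&(W[...,1]>.26)&(W[...,1]<.36)&(W[...,0]>.53)&(W[...,0]<.64)),'recv',.016)
c=dict(np.load('pics/wrist3.npz'))
a=cv2.resize(c['frame'][150:330,150:290,::-1],None,fx=3.3,fy=3.3,interpolation=2); cv2.imwrite('pics/crop4.png',a)
E
```

```text
wrist deck z 22.106078415482177 rim bx [-92.66412997 -89.75746693 -62.34867755] by [-146.59966195 -142.55092368]
wrist mat px [200. 230.] xy [ 0.5879 -0.0248] [62.3 47. ] -0.037 box xy mm -2.5 -1.8 medz 22.6
wrist cam px [192. 182.] xy [ 0.5348 -0.0244] [34.2 32.2] -0.484 box xy mm -0.8 -54.8 medz 37.5
wrist knob px [254. 191.] xy [0.5431 0.0412] [13.7 11.3] -0.849 box xy mm -66.7 -49.2 medz 65.5
wrist padz px [199. 287.] xy [ 0.6393 -0.0258] [63.3 36.5] 1.53 box xy mm -3.6 49.6 medz 38.8
wrist recv px [517. 215.] xy [0.587 0.306] [60.2 38.7] -1.403 box xy mm -333.0 -15.9 medz 16.7
top deck z 21.72987111516608 rim bx [-89.92694103 -87.25245886 -61.8521701 ] by [-529.22942188  329.13133472]
top cam px [326. 238.] xy [ 0.535  -0.0275] [32.9 28.7] -0.663 box xy mm 2.3 -54.5 medz 37.2
top knob px [299. 234.] xy [0.5436 0.0363] [12.   9.3] -0.046 box xy mm -61.8 -48.5 medz 65.3
top padz px [326. 195.] xy [ 0.6403 -0.0296] [58.3 35.6] 1.513 box xy mm 0.2 50.8 medz 39.3
```

View pics/crop4.png

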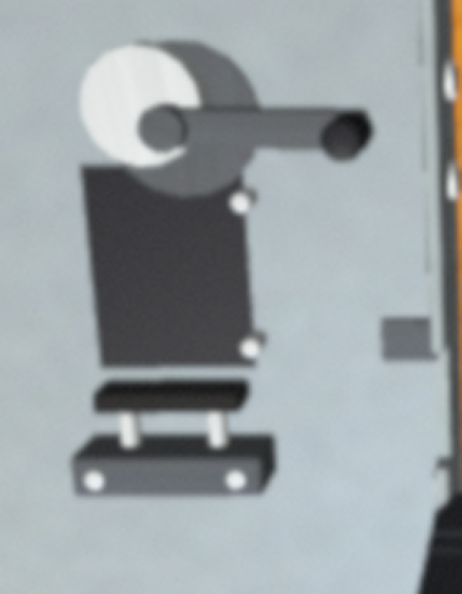

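```bash
cat >> h.py <<'E'
NEST=np.array([.5884,-.0268,.022])
QP=tool(-UZ,-BX)
E
python3 - <<'E'
from h import *; from rig import *
a=-1.395+np.pi/2; zs=np.array([np.cos(a),np.sin(a),0]); R=np.array([.5868,.3058,0])
best=None
for sg in(1,-1):
    j=solve_ik(list(R+UZ*.1),list(tool(-UZ,sg*zs)))
    if j is not None: print(sg,j.round(2)); best=min(best,(abs(j[5]),sg)) if best else (abs(j[5]),sg)
q=list(tool(-UZ,best[1]*zs)); gripper_to(.60)
move_pose(list(R+UZ*.10),q); movel(list(R+UZ*.035),vel=.2)
c=movel(list(R+UZ*.008),vel=.03,contact_N=3); zc=state()['position'][2]; print('contact',c,zc)
movel(list(R+UZ*(zc+.005)),vel=.05); g=gripper_to(0.2,30); zg=state()['position'][2]; print('grip',state()['grip_width']*85,zg)
movel(list(R+UZ*.10),vel=.2); s=state(); print(s['grip_width']*85,s['t']); open('zg','w').write(str(zg))
k=capture('wrist'); cv2.imwrite('pics/wrist5.png',k['frame'][:,:,::-1])
E
```

```text
1 [0.28 0.31 0.06 1.32 0.   1.68]
-1 [ 0.28  0.31  0.06  1.32  0.   -1.46]
contact True 0.013854453029596515
grip 37.06652033307829 0.018786636589503043
36.91498526310921 16.55
```

View pics/wrist5.png

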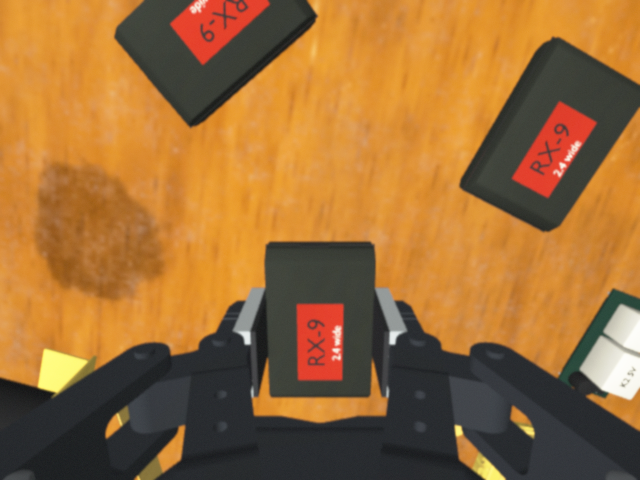

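The receiver is held squarely across its 38 mm, at (320,320). Now I'll check its long-axis offset in the grip and place it.

```bash
python3 - <<'E'
from h import *; from rig import *
zg=float(open('zg').read()); k=capture('wrist'); s=state(); T=Rn.from_quat(s['eef_rot']).as_matrix(); p=np.array(s['position'])
e=ray(k,[[320,246],[320,396]],p[2]-zg+.016); off=(e-p)@T; print('edges in tool frame y,z',(off*1000).round(1)[:,1:]); oy=off[:,1].mean()
if abs(abs(off[0,1]-off[1,1])-.061)>.006: oy=0; print('edge length doubtful')
Tp=Rn.from_quat(QP).as_matrix(); tgt=NEST+BX*.0005-Tp[:,1]*oy
P=lambda h: list(np.r_[tgt[:2],.022+zg+h])
move_pose(P(.12),list(QP)); movel(P(.02),vel=.15)
c=movel(P(-.004),vel=.025,contact_N=3); s=state(); print('down',c,s['position'][2]-zg,s['t'])
gripper_to(.62); movel(P(.13),vel=.2)
movel(list(np.array(P(.2))-BX*.10),vel=.25); print(state()['t'])
for n_ in('top','wrist','scene'):
    k=capture(n_); cv2.imwrite(f'pics/{n_}6.png',k['frame'][:,:,::-1]); np.savez(f'pics/{n_}6.npz',**k)
a=cv2.imread('pics/top6.png')[140:290,255:385]; b=cv2.imread('pics/wrist6.png')
cv2.imwrite('pics/v6.png',np.hstack([cv2.resize(a,(346,400)),cv2.resize(b,(454,400))]))
E
```

```text
edges in tool frame y,z [[ 28.6   0.7]
 [-30.1   0.7]]
down True 0.02185480871028037 19.4917
21.2333
```

View pics/v6.png

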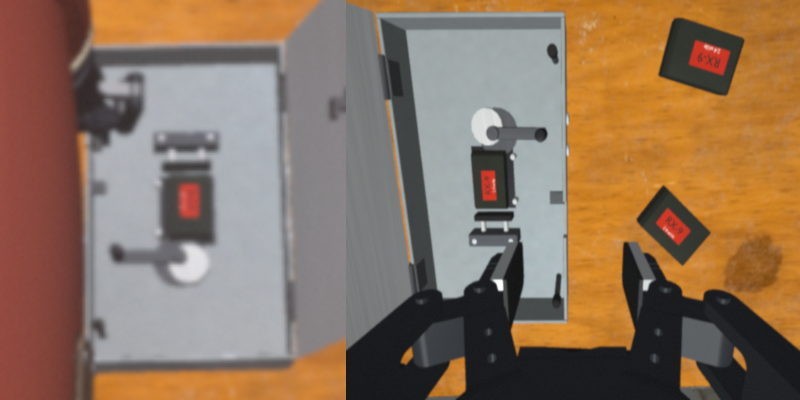

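The receiver lies flat and square between cam and pad, at mosaic wrist (490,180). I'll take a close reference image of the pad, then grip the knob and turn.

```bash
cat >> h.py <<'E'
AX=NEST-BX*.008-BY*.047
def kn(q,z=.066,sg=1,L=.0555):
    th=np.radians(170)+q; u=BX*np.cos(th)+BY*np.sin(th); t=-BX*np.sin(th)+BY*np.cos(th)
    return list(np.r_[(AX+u*L)[:2],z]), list(tool(-UZ,sg*t))
LOOK=list(NEST-BX*.07+BY*.0+UZ*.14)
E
python3 - <<'E'
from h import *; from rig import *
movel(LOOK,vel=.2); k=capture('wrist'); np.savez('pics/L0.npz',**k)
sg=None
for s_ in(1,-1):
    js=[solve_ik(*kn(q,sg=s_)) for q in(.18,.8,1.45)]; print(s_,[None if j is None else j.round(2).tolist() for j in js])
    if all(j is not None and abs(j[5])<2.9 for j in js): sg=s_ if sg is None else sg
q0=.183; gripper_to(.40)
move_pose(*kn(q0,.15,sg)); c=movel(kn(q0,.066,sg)[0],vel=.08,contact_N=6); print('down',c,state()['position'])
if c: raise SystemExit
s0=state(); gripper_to(.05,20); s=state(); print('w',s['grip_width']*85,'df',s['ft_force']-s0['ft_force'])
for q in np.append(np.arange(.33,1.3,.16),[1.40]):
    p,o=kn(q,.066,sg); movel(p,o,vel=.06); s=state(); print(round(q,2),(s['ft_force']-s0['ft_force']).round(1),round(s['t'],1))
gripper_to(.40); p=state()['position']; movel(list(p+UZ*.09),vel=.2)
gripper_to(.62); move_pose(LOOK,list(QP)); k=capture('wrist'); np.savez('pics/L1.npz',**k); print(state()['t'],state()['position']-LOOK); open('sg','w').write(str(sg))
a,b=[np.load(f'pics/L{i}.npz')['frame'][:,:,::-1] for i in(0,1)]
cv2.imwrite('pics/v7.png',cv2.resize(np.hstack([a[:,:400],b[:,:400]]),(800,480)))
E
```

```text
1 [[-0.17, -0.01, -0.36, 1.23, 0.0, -1.71], [-0.2, -0.12, -0.45, 1.23, 0.0, -2.35], [-0.27, -0.19, -0.52, 1.24, 0.0, -3.07]]
-1 [[-0.17, -0.01, -0.36, 1.23, 0.0, 1.44], [-0.2, -0.12, -0.45, 1.23, 0.0, 0.79], [-0.27, -0.19, -0.52, 1.24, 0.0, 0.07]]
down False [0.54399302 0.03847187 0.06667143]
w 11.12736362079113 df [0.18212515 1.43141658 2.10373297]
0.33 [-1.1  0.7  6.3] 25.5
0.49 [-1.3  1.4  6.5] 25.8
0.65 [-0.9  1.5  6.3] 26.1
0.81 [-0.7  0.4  5.8] 26.4
0.97 [ 0.1 -0.7  7. ] 26.8
1.13 [ 1.8 -1.   5.2] 27.1
1.29 [5.3 0.9 5.3] 27.4
1.4 [6.1 1.6 3.4] 27.6
29.475 [-5.85953508e-04  7.87560319e-05 -5.56352128e-04]
```

View pics/v7.png

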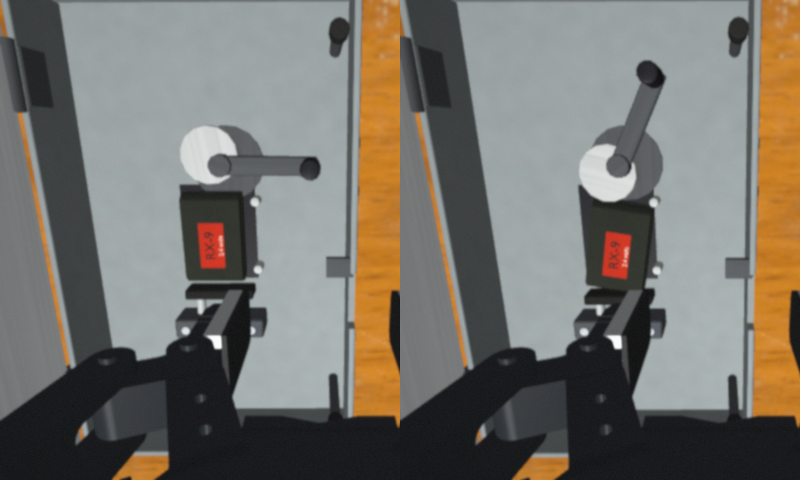

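Clamping dragged the receiver's cam end to the near pin, so it sits yawed about 8 degrees with a corner on the pad. I won't accept that. I'll back the lever off, square the receiver up against both stop pins and clamp again. First I'll quantify what happened.

```bash
python3 - <<'E'
from h import *; from rig import *
def px(k,uv,z): v=ray(k,uv,z)-NEST; return np.c_[v@BX,v@BY].round(4)*1000
k0,k1=[dict(np.load(f'pics/L{i}.npz')) for i in(0,1)]
r0=px(k0,[[183,193],[243,193],[246,278],[188,278]],.038); r1=px(k1,[[192,200],[255,208],[243,290],[187,283]],.038)
print(r0.mean(0),r1.mean(0),r1.mean(0)-r0.mean(0)); print(r0.tolist(),r1.tolist())
for k in(k0,k1):
    W=cloud(k); g=cv2.cvtColor(k['frame'],cv2.COLOR_RGB2GRAY); print([int(x) for x in g[270:325,197]],[int(x) for x in g[270:325,193]])
sg=int(open('sg').read())
gripper_to(.40); p,o=kn(1.40,.155,sg); move_pose(p,o); movel(kn(1.40,.066,sg)[0],vel=.1)
gripper_to(.05,20)
for q in np.arange(1.25,.5,-.17): p,o=kn(q,.066,sg); movel(p,o,vel=.06)
gripper_to(.40); p=state()['position']; movel(list(p+UZ*.09),vel=.2); print(q,state()['t'])
gripper_to(.64); move_pose(LOOK,list(QP)); k=capture('wrist'); np.savez('pics/L2.npz',**k); print(state()['t'])
cv2.imwrite('pics/L2.png',k['frame'][:,:,::-1])
g=cv2.cvtColor(k['frame'],cv2.COLOR_RGB2GRAY); print([int(x) for x in g[270:325,197]])
hsv=cv2.cvtColor(k['frame'],cv2.COLOR_RGB2HSV)
for n,kk in(('0',k0),('1',k1),('2',k)):
    h=cv2.cvtColor(kk['frame'],cv2.COLOR_RGB2HSV); m=(((h[...,0]>172)|(h[...,0]<5))&(h[...,1]>140)).astype(np.uint8); m[:,300:]=0
    c=max(cv2.findContours(m,0,1)[0],key=cv2.contourArea)[:,0]; P=ray(kk,c,.038); R=rect(P); v=np.r_[R[0],.038]-NEST; print('red',n,v@BX,v@BY,R[1],R[2])
E
```

```text
[-2.625 -1.25 ] [-5.775  4.775] [-3.15   6.025]
[[15.6, -29.7], [-22.2, -29.7], [-21.3, 27.2], [17.4, 27.2]] [[9.4, -25.6], [-30.099999999999998, -20.6], [-19.7, 35.1], [17.3, 30.200000000000003]]
[56, 55, 56, 55, 54, 54, 57, 57, 57, 69, 103, 135, 128, 89, 48, 26, 27, 26, 21, 24, 30, 34, 41, 44, 46, 46, 47, 51, 80, 128, 171, 188, 190, 188, 184, 180, 171, 150, 132, 123, 119, 117, 106, 84, 60, 46, 41, 42, 42, 43, 48, 48, 47, 38, 32] [54, 55, 55, 58, 53, 56, 56, 55, 57, 69, 103, 135, 133, 97, 52, 28, 26, 23, 25, 23, 28, 35, 42, 44, 48, 45, 46, 48, 73, 113, 149, 166, 171, 171, 170, 170, 156, 117, 75, 48, 42, 45, 43, 43, 44, 42, 41, 43, 45, 52, 64, 79, 92, 95, 92]
[54, 55, 55, 55, 54, 54, 54, 55, 55, 55, 54, 53, 54, 56, 56, 66, 84, 96, 78, 46, 28, 23, 20, 26, 28, 25, 31, 37, 43, 43, 45, 44, 47, 61, 115, 175, 201, 205, 200, 195, 192, 189, 184, 177, 153, 109, 66, 46, 41, 37, 40, 43, 42, 34, 30] [53, 55, 54, 54, 54, 55, 55, 55, 56, 54, 54, 55, 55, 56, 59, 87, 125, 134, 103, 54, 27, 23, 21, 21, 25, 26, 32, 38, 45, 45, 45, 44, 46, 56, 96, 142, 162, 154, 117, 74, 49, 43, 44, 42, 45, 43, 43, 43, 42, 42, 53, 62, 78, 89, 91]
0.5700000000000003 34.1917
35.6333
[55, 54, 53, 55, 56, 56, 53, 54, 54, 56, 54, 55, 54, 49, 42, 31, 24, 23, 24, 25, 27, 29, 36, 42, 45, 45, 47, 46, 55, 95, 145, 180, 193, 194, 194, 194, 193, 182, 166, 150, 141, 137, 129, 113, 84, 57, 47, 37, 31, 30, 28, 34, 38, 36, 28]
red 0 0.00019471365764071327 0.004901868574359976 (30.56568717956543, 16.950891494750977) -0.040217727201831366
red 1 -0.0033534058642840517 0.010725149894909369 (31.13422203063965, 16.993383407592773) -0.20000273207467778
red 2 -0.001562639743712355 0.008272399598787152 (31.178255081176758, 16.792299270629883) -0.11874449405223508
```

```bash
python3 - <<'E'
from h import *; from rig import *
zg=float(open('zg').read()); P=lambda x,y,h: list(np.r_[(NEST+BX*x+BY*y)[:2],.022+zg+h])
y=.0034; movel(P(-.0013,y,.10),vel=.2); c=movel(P(-.0013,y,0),vel=.1,contact_N=8); print('down',c)
gripper_to(.2,25); print('w',state()['grip_width']*85)
movel(P(-.0013,y-.0006,.002),vel=.03); s0=state()
c=movel(P(-.0095,y-.0006,.002),vel=.012,contact_N=4); s=state(); x=(s['position']-NEST)@BX; print('pins',c,x,s['ft_force']-s0['ft_force'])
x=x+.0003 if c else -.0045
movel(P(x,y-.0006,.002),vel=.02); c=movel(P(x,y-.0006,-.002),vel=.02,contact_N=3); print('floor',c,state()['position'][2]-zg)
gripper_to(.62); movel(P(x,y,.10),vel=.2); movel(LOOK,vel=.2); k=capture('wrist'); np.savez('pics/L3.npz',**k); print(state()['t'],state()['position']-LOOK)
im=k['frame'][100:340,100:370,::-1]; cv2.imwrite('pics/L3.png',cv2.resize(im,None,fx=2.2,fy=2.2,interpolation=2))
h=cv2.cvtColor(k['frame'],cv2.COLOR_RGB2HSV); m=(((h[...,0]>172)|(h[...,0]<5))&(h[...,1]>140)).astype(np.uint8); m[:,300:]=0
c=max(cv2.findContours(m,0,1)[0],key=cv2.contourArea)[:,0]; R=rect(ray(k,c,.038)); v=np.r_[R[0],.038]-NEST; print('red',v@BX,v@BY,R[2])
E
```

```text
down False
w 38.23742646104745
pins True -0.004773357660238123 [ 0.72307853 -0.20923871  1.29486081]
floor True 0.022603794701854595
40.2167 [-6.64976367e-04 -9.90512901e-05 -1.48878072e-03]
red -0.004606848434950977 0.006484805124248772 -0.05072802560188361
```

View pics/L3.png

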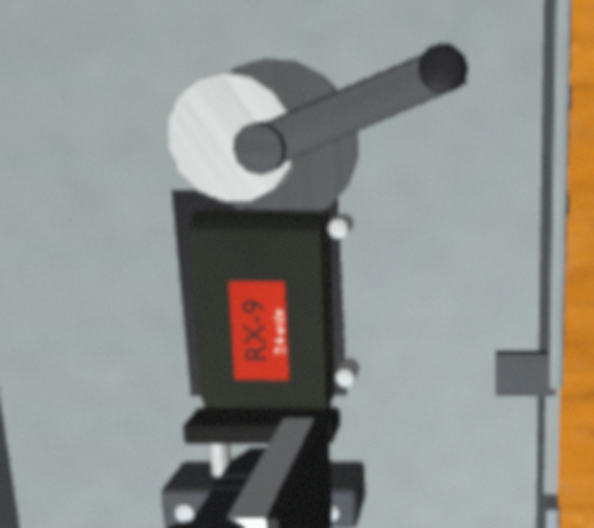

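The receiver is now square and lying along both pins (crop: pins at (338,228) and (345,378)). Clamping again.

```bash
cat >> h.py <<'E'
def padm(k):
    "pad's rear top edge along box y, and rear block's front edge (mm from nest), columns by box x"
    g=cv2.cvtColor(k['frame'],cv2.COLOR_RGB2GRAY).astype(float); out=[]
    for u in range(191,200):
        col=g[288:312,u]; i=np.flatnonzero((col[:-1]<100)&(col[1:]>=100))
        if len(i): v=288+i[0]+(100-col[i[0]])/(col[i[0]+1]-col[i[0]]); out.append((ray(k,[u,v],.039)[0]-NEST)@BY*1000)
    return np.round(np.median(out),2),np.round(np.std(out),2)
def red(k):
    h=cv2.cvtColor(k['frame'],cv2.COLOR_RGB2HSV); m=(((h[...,0]>172)|(h[...,0]<5))&(h[...,1]>140)).astype(np.uint8); m[:,300:]=0
    c=max(cv2.findContours(m,0,1)[0],key=cv2.contourArea)[:,0]; R=rect(ray(k,c,.038)); v=np.r_[R[0],.038]-NEST; return (v@BX*1000,v@BY*1000,R[2]-PSI-np.pi/2)
E
python3 - <<'E'
from h import *; from rig import *
sg=int(open('sg').read())
print([padm(dict(np.load(f'pics/L{i}.npz'))) for i in range(4)])
gripper_to(.40); p,o=kn(.57,.155,sg); move_pose(p,o); s0=state(); movel(kn(.57,.066,sg)[0],vel=.1); gripper_to(.05,20)
for q in [.73,.89,1.05,1.2,1.32,1.42]:
    p,o=kn(q,.066,sg); movel(p,o,vel=.06); s=state(); print(q,(s['ft_force']-s0['ft_force']).round(1))
gripper_to(.40); p=state()['position']; movel(list(p+UZ*.09),vel=.2)
gripper_to(.62); move_pose(LOOK,list(QP)); dwell(.3); k=capture('wrist'); np.savez('pics/L4.npz',**k); print(state()['t'],padm(k),red(k))
for n in (0,3): print(red(dict(np.load(f'pics/L{n}.npz'))))
# lever angle from knob
W=cloud(k); 
m=((W[...,2]>.058)&(W[...,2]<.07)&(abs((W-AX)@BX)<.07)&(abs((W-AX)@BY)<.08)).astype(np.uint8); m[260:]=0
c=max(cv2.findContours(m,0,1)[0],key=cv2.contourArea)[:,0]; v=np.r_[rect(ray(k,c,.066))[0],0]-AX; print('knob',np.hypot(v@BX,v@BY),(np.arctan2(v@BY,v@BX)-np.radians(170))%6.283)
im=k['frame'][60:340,100:370,::-1]; cv2.imwrite('pics/L4.png',cv2.resize(im,None,fx=2.1,fy=2.1,interpolation=2))
E
```

```text
[(np.float64(41.69), np.float64(0.12)), (np.float64(44.86), np.float64(0.14)), (np.float64(41.8), np.float64(0.13)), (np.float64(41.53), np.float64(0.14))]
0.73 [-0.2 -0.5  5.5]
0.89 [-1.  -1.3  6.7]
1.05 [ 0.6 -1.2  5.6]
1.2 [ 2.7 -1.7  6.5]
1.32 [ 3.3 -2.5  5.9]
1.42 [ 5.  -1.7  6.2]
46.85 (np.float64(43.11), np.float64(0.11)) (np.float64(-5.873880643218238), np.float64(10.834406117490307), np.float64(-0.013761232925429745))
(np.float64(0.19471365764071327), np.float64(4.901868574359976), np.float64(-0.00021772720183133032))
(np.float64(-4.606848434950978), np.float64(6.484805124248772), np.float64(-0.010728025601883573))
knob 0.05584459955176931 1.3930612016970745
```

View pics/L4.png

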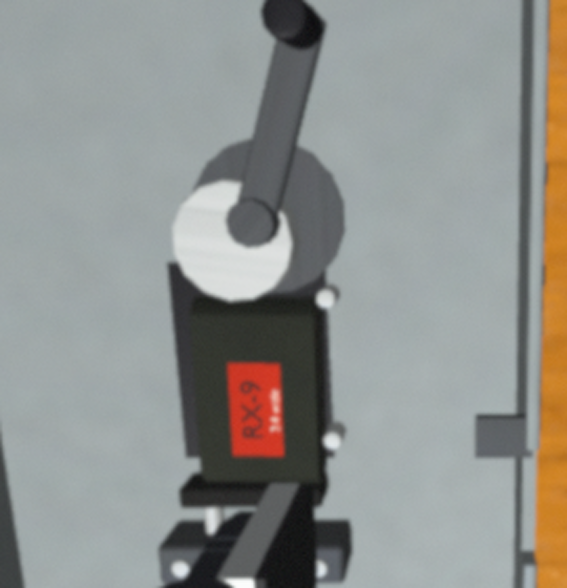

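The receiver is square along the pins and clamped, but the pad has given only about 1.4 mm (the free reference images scatter by ±0.15 mm). I'll turn about 0.13 rad more.

```bash
python3 - <<'E'
from h import *; from rig import *
sg=int(open('sg').read())
gripper_to(.40); p,o=kn(1.41,.155,sg); move_pose(p,o); movel(kn(1.41,.066,sg)[0],vel=.12); gripper_to(.05,20)
for q in [1.48,1.555]: p,o=kn(q,.066,sg); movel(p,o,vel=.05)
gripper_to(.40); p=state()['position']; movel(list(p+UZ*.09),vel=.2)
gripper_to(.62); move_pose(LOOK,list(QP)); dwell(.3); k=capture('wrist'); np.savez('pics/L5.npz',**k); print(state()['t'],padm(k),red(k))
W=cloud(k); m=((W[...,2]>.058)&(W[...,2]<.07)&(abs((W-AX)@BX)<.07)&(abs((W-AX)@BY)<.08)).astype(np.uint8); m[260:]=0
c=max(cv2.findContours(m,0,1)[0],key=cv2.contourArea)[:,0]; v=np.r_[rect(ray(k,c,.066))[0],0]-AX; print('knob',(np.arctan2(v@BY,v@BX)-np.radians(170))%6.283)
p=state()['position']; movel(list(p+UZ*.15),vel=.25); s=capture('scene'); print(state()['t'])
im=k['frame'][60:340,100:370,::-1]
cv2.imwrite('pics/v9.png',np.hstack([cv2.resize(im,(386,400)),cv2.resize(s['frame'][120:340,220:440,::-1],(400,400))]))
E
```

```text
51.5667 (np.float64(44.24), np.float64(0.1)) (np.float64(-6.165435181133769), np.float64(12.081251713345585), np.float64(-0.02956056925037931))
knob 1.5276593990372325
52.3667
```

```bash
python3 - <<'E'
from h import *; from rig import *
k=capture('scene'); W=cloud(k); m=(W[...,2]>.22)&(W[...,2]<.28)&(W[...,1]<-.1)&(W[...,1]>-.22)&(W[...,0]>.45)&(W[...,0]<.73); print('cover',np.median(W[m],0),m.sum())
print(finish_job())
E
```

```text
cover [ 0.57850185 -0.17109523  0.24948858] 1562
the job is handed in; nothing more can be done
None
```

The job is handed in at about 52 s of the 64 s allowed. The cover is open, the receiver is clamped in the nest, and the robot is clear of everything.

**Cover:** I pushed the catch to its stop and lifted the cover back until it met its own stop. A last depth check puts its upper part about 54 mm behind the hinge line at 0.25 m height, so it is still leaning back.

**Receiver:** I took the smallest of the three black boxes with red patches, which was in the farther place, and laid it in the nest. The first clamping dragged it about 0.16 rad (9°) askew, with the pad giving about 3.2 mm. I backed the cam off, squared the receiver against both stop pins and clamped it again.

**Last checks:**
- **Pad give:** about 2.6 mm, from the last wrist image against the free-pad images (those scatter by ±0.15 mm).
- **Cam lever:** about 1.53 rad, measured at the knob. The pad began to give nearer 1.2 rad than the stated 1.15.
- **Receiver angle:** about 0.03 rad (1.7°) from the box axis.

**Not fully confirmed:**
- The top and wrist cameras disagreed by 3–5 mm sideways at the box, so I used their average and found the pins by touch.
- My 12-picture limit ran out before the final picture, so the end state rests on these numbers and was not viewed.
- I did not measure the relay board, bogie and gearbox again at the end; none of the moves was meant to go near them.

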